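Tighten the disc clamp ring on the edge tuner with the pin spanner

ROBOT

A 6-joint arm with a two-finger parallel gripper is mounted at the origin on the work surface. World frame = base frame: x ahead of the robot, y to its left, z up, the work surface at z = 0. Lengths are in m, angles in rad, forces in N, time in s.
With the tool pointing down it reaches from about 0.35 to 1 m from the base axis. Payload 7.1 kg.
Tool frame: the origin (TCP) lies at the very end of the fingers, on their centre line; the grasp point (between the pads) lies 19 mm behind it; z points along the fingers, y is the line along which they close (so a half turn about z gives the same grasp; the last joint's range is limited). The gripper opens to 85 mm and grips with 20 to 120 N. Pads are 22 mm wide; open, the fingers measure 114 mm over their backs; the gripper's body (76 mm by 85 mm) begins 54 mm behind the grasp point. The pads swing forward as they close: fully open they stand 13 mm farther back than shut.
Start: joints at [-1.223, 0.423, 1.63, -0, 1.089, -0.019], TCP at [0.224, -0.583, 0.231] pointing down, gripper open.
Joint ranges: [-3, 3], [-0.9, 2.11], [0.09, 2.58], [-1.31, 4.45], [0.11, 2.69], [-2.54, 2.54]. Speed limits (rad/s): [2.39, 2.39, 3.01, 3.14, 3.14, 3.14].

INTERFACE

Orientations are given as a 3x3 rotation matrix whose columns are the frame's x, y, z axes.
In Python, from station import manip, optics gives the robot as it stands (manip), with the cameras (optics).
- The arm moves only by the shell command python3 jog.py FILE [FORCE], which reads ROWS from the file FILE. ROWS is a JSON object with one list for each field, all of the same length, 1 to 8, a row being the entries at one place: rx, ry, rz (a rotation vector in a scale on which 1.0 is 4 rad), x, y, z (the shift in normalised numbers (1 is 0.3 m)), jaw (the finger opening in m); each row is the pose to reach, as a shift and turn from the pose commanded when the command began, along the tool's axes at that moment; what a row does not reach only later rows make up. A row lasts 1/10 s, in which the tool goes at most 0.05 m and 0.15 rad, less where a joint would pass 70% of its speed; a pose out of reach is approached as far as the arm can. The fingers move at their own pace and stop on an object; FORCE is the grip in N (left out, the last holds). Time passes only in rows, so rows that do not move let the fingers close. It prints the time, the measured TCP pose, the force, the opening and the grip force at its end. No shift or turn number may pass 1 either way. Input that does not fit is refused with a message, and nothing moves.
- manip.read_state(): the state, without advancing time (a new reading comes with each control period).
- optics.snapshot(name): name is "scene" or "top"; returns the picture (420x560x3 uint8, red, green, blue); there is no depth.
- optics.calibration(name): a dict with "fx", "fy", "cx", "cy" (pixels), "R" (3x3) and "t" (3): a world point X has camera coordinates R X + t. Camera axes: x right, y down, z forward; pixel columns grow to the right and rows downward; lengths in m; the calibration is good to about 2 mm. A picture is of the moment at which its call begins. calibration takes no time and is no camera call.
- manip.close_job(): hands the job in; it is judged then, once.
The state is a dict: "clock": time; "joint_pos": joint angles; "qd": joint speeds; "effort": joint torques, N m; "position": TCP position; "ee_rot": TCP orientation; "ft_force": force on the tool from outside, world axes, zero at the start; "ft_torque": the same for the moment, N m; "finger_gap": finger opening in m; "grasp_force": force on a finger pad.
Only numpy, scipy, OpenCV 4.12 (cv2) and the standard library are available. Lean on these libraries where they do the work, as an engineer would, in place of code of your own. Each camera call takes 0.05 s, during which the arm holds its last target. There are 200 camera calls.

TASK

Tighten the loose clamp ring that holds the abrasive disc on the ski edge tuner: with the two-pin spanner, get both pins down into the ring's two holes before you turn it, then turn it clockwise (seen from above) until it comes up against its stop. Turn the ring only with the spanner, not with the fingers; then lay the spanner down on the cork mat, pins down, the whole tool on the mat, and leave everything else where it is.

Things in the scene. Friction and masses are not known exactly. Their poses are not given: they have to be found in the camera images.
- spanner: Two-pin spanner, 0.2 kg, lying pins down. Origin midway between the pin tips, z up, +x away from the handle. Steel head 24 (x) x 62 (y), from 10 to 24 mm above the tips, centred on the origin; its end faces (62 mm apart) can be gripped. Two round-ended pins, 6 mm diameter, 10 mm long. Neck, then grey handle from x = -38 to -137 mm, 14 wide, 4 to 24 mm above the tips.
- pin_left (a point): Tip of the spanner's pin at its y = +18 mm; axes as the spanner.
- pin_right (a point): Tip of the spanner's pin at its y = -18 mm; axes as the spanner.
- tail (a point): End of the spanner's handle, 137 mm behind the midpoint of the pins, 14 mm above the tips' level; axes as the spanner.
- tuner: Ski edge tuner, bolted down; origin on its spindle axis at bench level; z up, +x along the lying motor. Low grey gearbox and motor (130 mm to +x), all below 60 mm, with an abrasive disc of 120 mm diameter, its top 66 mm above the bench, clamped by the steel ring.
- spindle (a point): On the spindle axis, level with the clamp ring's flat top face (90 mm above the bench); axes as the tuner. The steel ring is 14 mm thick, diameter 56 (52 over two flats), with two through holes either side of the axis, 8.5 mm diameter, each 18 mm from the axis; pins go in 10 mm, until the head sits on the face.
- ring (a joint): Clamp ring's turn, rad, clockwise from above: 0 to 0.35 at the start (loose), hard stop at 1.2 (tight). At 0 the line through its holes lies anywhere within 0.5 rad of the tuner's y axis (not given: find it by eye or feel); it turns with the ring. It resists with about 0.25 N m and stays where left; pins rubbing lightly on its face do not turn it.
- mat: Cork mat fixed flat on the bench, 240 (its x) x 140 (its y), 4 mm thick; origin at the centre of its underside.
- tape: Roll of masking tape lying flat, outside diameter 80, height 24 mm, on the bench. Bystander, to be left where it lies; origin at the centre of its underside.
- block: Sanding block 60 x 40 x 30 mm, on the bench. Bystander, to be left where it lies; origin at the centre of its underside.
- jar: Small closed glass jar, diameter 56, height 65 mm, on the bench. Bystander, to be left where it lies; origin at the centre of its underside.
- brush: Hand brush lying flat, length 170 mm, on the bench. Bystander, to be left where it lies; origin at the centre of its underside.
- wrench: Ordinary open-ended wrench lying flat, no pins, length 170 mm, on the bench. Bystander, to be left where it lies; origin at the centre of its underside.
- file: Hand file with a round wooden handle, length 220 mm, on the bench. Bystander, to be left where it lies; origin at the centre of its underside.
- scraper: Flat plastic scraper 130 x 65 x 5 mm, on the bench. Bystander, to be left where it lies; origin at the centre of its underside.

How it is judged:
On the way, in this order (a step that is already met when the one before it is completed fails the run):
1. both pins are at least 5 mm down in the ring's holes, the ring not yet turned (joint below 0.5) (z of each of pin_left, pin_right in the frame of spindle below -0.005 m and horizontal distance between spanner and spindle below 0.005 m and angle between spanner's own z axis and vertical below 0.15 rad and value of joint ring below 0.5 rad), for 0.1 s.
2. the ring is turned to its stop (joint above 1.15) with both pins still in (z of each of pin_left, pin_right in the frame of spindle below -0.005 m and horizontal distance between spanner and spindle below 0.005 m and angle between spanner's own z axis and vertical below 0.15 rad and value of joint ring above 1.15 rad), for 0.1 s.
At the end, for the whole second after the job is handed in: Ring at its stop (joint above 1.13 of 1.2); spanner released and still on the cork mat, pins down (upright within 0.1 rad, tips under 4 mm above it), pin midpoint and handle end over the mat (midpoint within 115 x 70 mm of its centre, handle end within 125 x 75) (value of joint ring above 1.13 rad and x of spanner in the frame of mat between -0.115 and 0.115 m and y of spanner in the frame of mat between -0.07 and 0.07 m and x of tail in the frame of mat between -0.125 and 0.125 m and y of tail in the frame of mat between -0.075 and 0.075 m and z of spanner in the frame of mat below 0.008 m and angle between spanner's own z axis and vertical below 0.1 rad and linear speed of spanner below 0.02 m/s); the robot touches nothing.
It fails at once if the fingers push on the clamp ring (more than 5 N) (contact force between the fingers and ring above 5 N).
It fails at once if a bystander is moved more than 30 mm (distance of any of tape, block, jar, brush, wrench, file, scraper from where it was at the start of the episode above 0.03 m).
It also fails if it takes over 72 s, if anything falls off the work surface, if the arm or the gripper's body presses on something with over 40 N, if the wrist force passes 120 N, or if a joint passes its speed limit or range.

## Working session

There is one attempt and no reset: what is moved stays moved. The work goes in short steps, Python scripts to look and compute and a shell command to move; the robot and the scene stay as the last step left them, time stands still between calls to the robot, and variables do not carry over. Pictures are saved under pics/ and viewed, at most 10 in all, crops included, and the job is handed in when it is done.

```bash
ls; mkdir -p pics
python3 - <<'E'
from station import manip, optics
import cv2,numpy as np
for n in("scene","top"):
    im=optics.snapshot(n); cv2.imwrite(f"pics/{n}0.png",im[:,:,::-1])
    c=optics.calibration(n); print(n,{k:np.round(v,4).tolist() for k,v in c.items()})
s=manip.read_state();print(s)
E
```

```text
jog.py
pics
station.py
scene {'fx': 403.0652, 'fy': 403.0652, 'cx': 276.6813, 'cy': 219.0197, 'R': [[-0.2072, 0.9781, -0.0205], [0.6143, 0.1138, -0.7808], [-0.7614, -0.1743, -0.6244]], 't': [0.1262, -0.28, 1.5203]}
top {'fx': 449.2056, 'fy': 449.2056, 'cx': 288.2036, 'cy': 203.5884, 'R': [[0.0097, -0.9999, -0.0082], [-0.9837, -0.0081, -0.1794], [0.1793, 0.0099, -0.9837]], 't': [0.0048, 0.5834, 1.1464]}
{'clock': 0.1, 'joint_pos': array([-1.22304000e+00,  4.23794335e-01,  1.63059871e+00, -2.40226485e-05,
        1.08858962e+00, -1.90155120e-02]), 'qd': array([-0.00133588, -0.0015429 , -0.00285902,  0.00033537, -0.00062909,
        0.00068124]), 'effort': array([-5.57187068e-04, -5.58423579e+01, -2.82445246e+01, -5.40503629e-05,
        2.94180834e-03, -5.67178347e-06]), 'position': array([ 0.22397101, -0.58297147,  0.23061058]), 'ee_rot': array([[ 9.33485840e-01,  3.58613919e-01, -4.93711048e-04],
       [ 3.58614259e-01, -9.33484935e-01,  1.29955348e-03],
       [ 5.16613990e-06, -1.39016659e-03, -9.99999034e-01]]), 'ft_force': array([ 0.20769485, -0.05545696, -1.85521975]), 'ft_torque': array([-0.03481053,  0.05959839,  0.02700725]), 'grasp_force': 0.0, 'finger_gap': 0.08532499730262252}
```

View pics/top0.png

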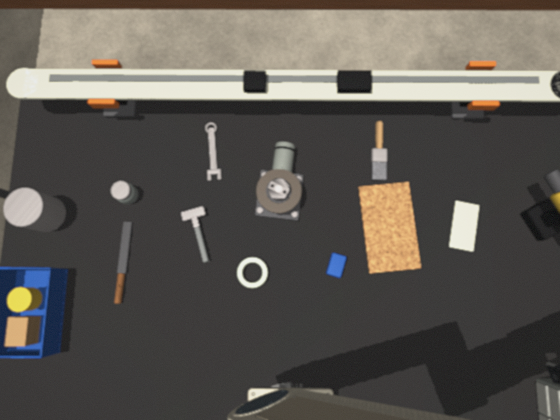

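View pics/scene0.png

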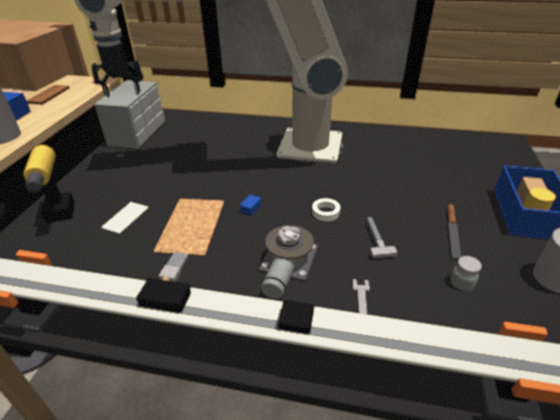

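The spanner is in the top view with its head at about (193,213) and tail at (206,261). The ring is at (279,188) and the mat at (390,227). Next I'll take enlarged crops.

Run:
```python
import cv2,numpy as np
t=cv2.imread("pics/top0.png");s=cv2.imread("pics/scene0.png")
def c(im,x,y,w,h,k):return cv2.resize(im[y:y+h,x:x+w],None,fx=k,fy=k,interpolation=cv2.INTER_CUBIC)
a=np.hstack([c(t,170,200,50,70,8)[:300*2][:, :400][:560],c(t,254,160,50,70,8)])
b=np.hstack([c(s,355,210,50,50,8),c(s,260,215,50,50,8)])
cv2.imwrite("pics/ca.png",a);cv2.imwrite("pics/cb.png",b)
```

```text
(no output)
```

View pics/ca.png

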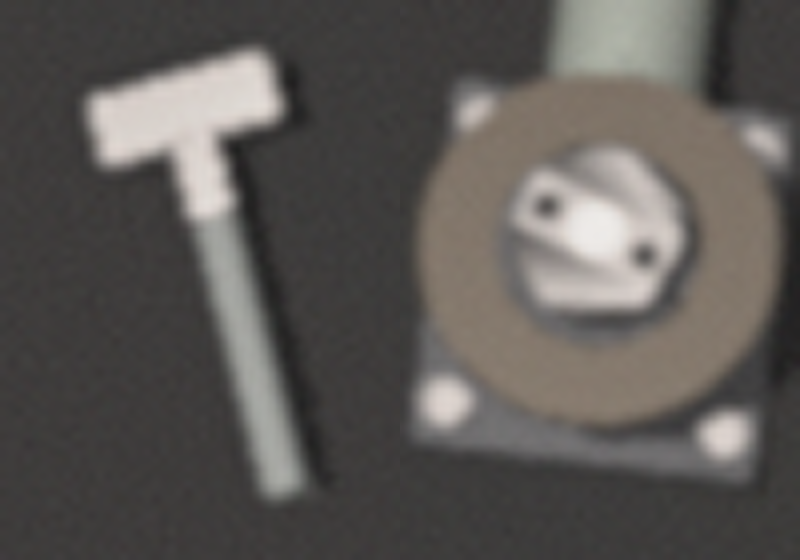

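View pics/cb.png

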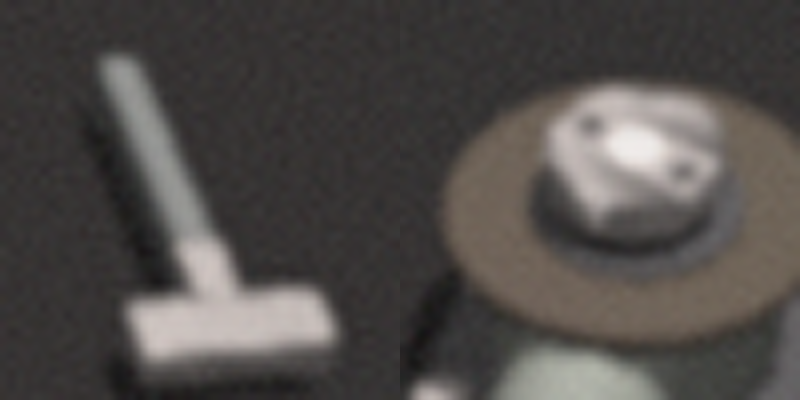

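Holes in the top view are at about (272.0,185.4) and (284.0,191.4), and in the scene view at (283.6,230.1) and (295,236.1). The head and tail corners are also clear in both views. Next I'll triangulate.

```bash
cat > h.py <<'E'
from station import manip, optics
import numpy as np
from scipy.optimize import least_squares
C={n:optics.calibration(n) for n in("scene","top")}
def proj(n,X):
    c=C[n];p=np.asarray(c["R"])@np.asarray(X)+np.asarray(c["t"]);return np.array([c["fx"]*p[0]/p[2]+c["cx"],c["fy"]*p[1]/p[2]+c["cy"]])
def tri(a,b):
    r=least_squares(lambda X:np.r_[proj("top",X)-a,proj("scene",X)-b],[.6,0,.05]);return r.x,np.sqrt(2*r.cost)
def ray(n,u,z):
    return least_squares(lambda q:proj(n,[q[0],q[1],z])-u,[.6,0]).x
def px(o,p,k=8):return (np.array(p)+.5)/k-.5+np.array(o)
E
python3 - <<'E'
from h import *
np.set_printoptions(precision=4,suppress=True)
T=lambda x,y:px((170,200),(x,y)); TR=lambda x,y:px((254,160),(x-400,y))
S=lambda x,y:px((355,210),(x,y)); SR=lambda x,y:px((260,215),(x-400,y))
for nm,a,b in [("head far L",T(85,98),S(338,343)),("head far R",T(265,47),S(147,360)),("near R",T(287,115),S(125,303)),("near L",T(103,168),S(320,290)),
 ("tail",T(285,495),S(120,60)),("h1",TR(547,207),SR(683,172)),("h2",TR(643,255),SR(592,124))]:
    print(nm,*tri(a,b))
for nm,a,b in [("m1",(360,185),(157,250)),("m2",(408,182),None),("m3",(420,267),(176,200)),("m4",(370,272),(224,200))]:
    print(nm,ray("top",a,.004), b and ray("scene",b,.004))
print("head top24",ray("top",T(185,107),.024),ray("scene",S(232,325),.024),"tail",ray("top",T(285,495),.024),ray("scene",S(120,60),.024))
print("holes z90",*[ray("top",TR(*p),.09) for p in((547,207),(643,255))],*[ray("scene",SR(*p),.09) for p in((683,172),(592,124))])
E
```

```text
head far L [0.5639 0.3044 0.0207] 0.7377523108555198
head far R [0.5823 0.2446 0.0198] 0.2566151851251815
near R [0.5585 0.2364 0.0212] 0.047292848490661905
near L [0.5397 0.2982 0.0206] 0.13228481613744636
tail [0.4296 0.2313 0.0202] 0.16651638039761157
h1 [0.625  0.0515 0.0875] 0.5722500828158656
h2 [0.6091 0.0201 0.0885] 0.520943959797458
m1 [ 0.6467 -0.1898] [ 0.6541 -0.3168]
m2 [ 0.6564 -0.3241] None
m3 [ 0.4209 -0.3475] [ 0.4309 -0.3575]
m4 [ 0.4062 -0.2122] [ 0.404 -0.21 ]
head top24 [0.5605 0.2707] [0.5657 0.2698] tail [0.4294 0.2309] [0.4346 0.2307]
holes z90 [0.6243 0.0525] [0.6085 0.021 ] [0.628  0.0511] [0.611  0.0196]
```

```bash
cat > go.py <<'E'
# print tool-axis deltas to target: x y z yaw [n] ; prints yaw along the requested (unwrapped) direction
import sys;from h import *
from scipy.spatial.transform import Rotation as Ro
def down(y):c,s=np.cos(y),np.sin(y);return np.array([[c,s,0],[s,-c,0],[0,0,-1.]])
x,y,z,yaw=map(float,sys.argv[1:5]);n=int(sys.argv[5]) if len(sys.argv)>5 else 1
s=manip.read_state();p=np.array(s["position"]);R=np.array(s["ee_rot"]);y0=np.arctan2(R[1,0],R[0,0])
dp=(np.array([x,y,z])-p)/n;print("now",np.round(p,4),"yaw",round(y0,4),"j",np.round(s["joint_pos"],2))
for i in range(n):
    Rn=down(y0+(yaw-y0)*(i+1)/n);v=Ro.from_matrix(R.T@Rn).as_rotvec();print(np.round(v,4).tolist(),np.round(R.T@dp,4).tolist());R=Rn
E
python3 go.py 0.561 0.271 0.12 3.437 3
```

```text
now [ 0.224  -0.583   0.2306] yaw 0.3668 j [-1.22  0.42  1.63 -0.    1.09 -0.02]
[-0.0013, -0.0007, -1.0234] [0.207, -0.2254, 0.0372]
[0.0, 0.0, -1.0234] [0.3002, 0.0594, 0.0369]
[0.0, 0.0, -1.0234] [0.1055, 0.2872, 0.0369]
```

The manual's scale: shifts go in shares of 0.3 m and turns go in shares of 4 rad. Converting my numbers, -0.225 m / 0.3 = -0.75, 0.207 m / 0.3 = 0.69, -1.023 rad / 4 = -0.2558.

```bash
echo '{"rx": [0,0,0,0,0,0,0,0],"ry": [0,0,0,0,0,0,0,0],"rz": [-0.2558,-0.2558,-0.2558,-0.2558,-0.2558,-0.2558,-0.2558,-0.2558],"x": [0.69,0.69,0.69,0.69,0.69,0.69,0.69,0.69],"y": [-0.75,-0.75,-0.75,-0.75,-0.75,-0.75,-0.75,-0.75],"z": [0.1233,0.1233,0.1233,0.1233,0.1233,0.1233,0.1233,0.1233],"jaw": [0.085,0.085,0.085,0.085,0.085,0.085,0.085,0.085]}' > m.json && python3 jog.py m.json 
echo '{"rx": [0,0,0,0,0,0,0,0],"ry": [0,0,0,0,0,0,0,0],"rz": [-0.2558,-0.2558,-0.2558,-0.2558,-0.2558,-0.2558,-0.2558,-0.2558],"x": [1,1,1,1,1,1,1,1],"y": [0.1967,0.1967,0.1967,0.1967,0.1967,0.1967,0.1967,0.1967],"z": [0.1233,0.1233,0.1233,0.1233,0.1233,0.1233,0.1233,0.1233],"jaw": [0.085,0.085,0.085,0.085,0.085,0.085,0.085,0.085]}' > m.json && python3 jog.py m.json
echo '{"rx": [0,0,0,0,0,0,0,0],"ry": [0,0,0,0,0,0,0,0],"rz": [-0.2558,-0.2558,-0.2558,-0.2558,-0.2558,-0.2558,-0.2558,-0.2558],"x": [0.35,0.35,0.35,0.35,0.35,0.35,0.35,0.35],"y": [0.9567,0.9567,0.9567,0.9567,0.9567,0.9567,0.9567,0.9567],"z": [0.1233,0.1233,0.1233,0.1233,0.1233,0.1233,0.1233,0.1233],"jaw": [0.085,0.085,0.085,0.085,0.085,0.085,0.085,0.085]}' > m.json && python3 jog.py m.json
python3 go.py 0.561 0.271 0.05 3.437
```

```text
clock: 0.9
position: [0.3369, -0.2973, 0.194]
ee_rot: [[0.176, 0.984, -0.001], [0.984, -0.176, 0.001], [0.001, -0.001, -1.0]]
ft_force: [-0.2, -0.7, -0.6]
finger_gap: 0.085
grasp_force: 0.0
clock: 1.7
position: [0.4497, -0.014, 0.1571]
ee_rot: [[-0.746, 0.666, 0.0], [0.666, 0.746, -0.0], [-0.0, -0.0, -1.0]]
ft_force: [0.2, 0.2, -1.2]
finger_gap: 0.0849
grasp_force: 0.0
clock: 2.5
position: [0.5628, 0.2689, 0.1198]
ee_rot: [[-0.958, -0.286, 0.0], [-0.286, 0.958, -0.0], [0.0, -0.0, -1.0]]
ft_force: [0.9, -0.4, -0.0]
finger_gap: 0.0846
grasp_force: 0.0
now [0.5628 0.2689 0.1198] yaw -2.8514 j [ 0.43  0.56  1.7  -0.    0.88 -1.43]
[-0.0002, -0.0, -0.0052] [0.0011, 0.0025, 0.0698]
```

Converted, 0.116 m / 0.3 = 0.3867, 0.1 m / 0.3 = 0.3333, -0.005 rad / 4 = -0.0013.

```bash
echo '{"rx": [0,0,0,0,0],"ry": [0,0,0,0,0],"rz": [-0.0013,-0.0013,-0.0013,-0.0013,-0.0013],"x": [0.0033,0.0033,0.0033,0.0033,0.0033],"y": [0.0067,0.0067,0.0067,0.0067,0.0067],"z": [0.1333,0.2333,0.3333,0.3867,0.3867],"jaw": [0.085,0.085,0.085,0.085,0.085]}' > m.json && python3 jog.py m.json 40
echo '{"rx": [0,0,0,0,0,0],"ry": [0,0,0,0,0,0],"rz": [0,0,0,0,0,0],"x": [0,0,0,0,0,0],"y": [0,0,0,0,0,0],"z": [0,0,0,0,0,0],"jaw": [0.06,0.06,0.06,0.055,0.055,0.055]}' > m.json && python3 jog.py m.json 40
python3 - <<'E'
from h import *;import cv2
o=[]
for n,X in(("top",[.5,.26,.03]),("scene",[.56,.27,.05])):
    im=optics.snapshot(n)[:,:,::-1];u=proj(n,X).astype(int);o.append(cv2.resize(im[u[1]-35:u[1]+35,u[0]-35:u[0]+35],(400,400),interpolation=cv2.INTER_CUBIC))
cv2.imwrite("pics/g.png",np.hstack(o))
E
```

```text
clock: 3.0
position: [0.5588, 0.2684, 0.0024]
ee_rot: [[-0.957, -0.289, -0.004], [-0.289, 0.957, -0.002], [0.005, -0.001, -1.0]]
ft_force: [-0.2, -0.1, 0.1]
finger_gap: 0.0849
grasp_force: 0.0
clock: 3.6
position: [0.5614, 0.2713, 0.006]
ee_rot: [[-0.956, -0.295, 0.003], [-0.295, 0.956, 0.001], [-0.003, -0.0, -1.0]]
ft_force: [0.8, -2.6, 6.8]
finger_gap: 0.061
grasp_force: 43.4
```

View pics/g.png

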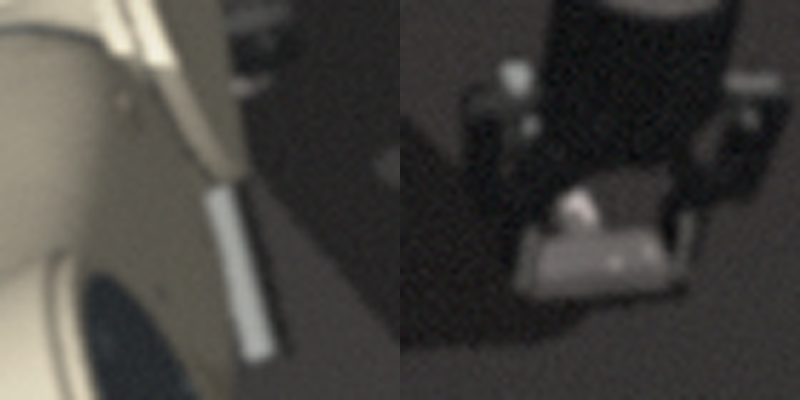

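Converted, -0.14 m / 0.3 = -0.4667, -0.11 m / 0.3 = -0.3667.

```bash
echo '{"rx": [0,0,0,0,0,0,0],"ry": [0,0,0,0,0,0,0],"rz": [0,0,0,0,0,0,0],"x": [0,0,0,0,0,0,0],"y": [0,0,0,0,0,0,0],"z": [0,0,-0.1,-0.2333,-0.3667,-0.4667,-0.4667],"jaw": [0.055,0.05,0.05,0.05,0.05,0.05,0.05]}' > m.json && python3 jog.py m.json 100
python3 - <<'E'
from h import *;print(proj("scene",[.617,.036,.1]))
E
sed -i 's/y0=np.arctan2(R\[1,0\],R\[0,0\])/y0=np.arctan2(R[1,0],R[0,0])%6.28318531/' go.py
python3 go.py .617 .036 .125 2.667
```

```text
clock: 4.4
position: [0.5626, 0.2725, 0.1495]
ee_rot: [[-0.956, -0.295, 0.008], [-0.295, 0.956, 0.004], [-0.009, 0.001, -1.0]]
ft_force: [0.1, 0.8, -1.0]
finger_gap: 0.0594
grasp_force: 109.4
[289.65354444 229.29974021]
now [0.5626 0.2725 0.1495] yaw 3.4408 j [ 0.43  0.52  1.69  0.    0.92 -1.44]
[0.0046, 0.0078, 0.7738] [0.018, -0.2421, 0.024]
```

Converted, -0.242 m / 0.3 = -0.8067, -0.2 m / 0.3 = -0.6667, 0.771 rad / 4 = 0.1928.

```bash
echo '{"rx": [0,0,0,0,0,0,0,0],"ry": [0,0,0,0,0,0,0,0],"rz": [0.03,0.0625,0.1,0.125,0.1575,0.1928,0.1928,0.1928],"x": [0.01,0.02,0.03,0.04,0.05,0.06,0.06,0.06],"y": [-0.1333,-0.2667,-0.4,-0.5333,-0.6667,-0.8067,-0.8067,-0.8067],"z": [0.01,0.0233,0.04,0.0533,0.0667,0.0733,0.0733,0.0733],"jaw": [0.05,0.05,0.05,0.05,0.05,0.05,0.05,0.05]}' > m.json && python3 jog.py m.json
python3 - <<'E'
from h import *;import cv2
o=[]
for n,X in(("top",[.6,.036,.1]),("scene",[.617,.036,.105])):
    im=optics.snapshot(n)[:,:,::-1];u=proj(n,X).astype(int);print(u);o.append(cv2.resize(im[u[1]-25:u[1]+25,u[0]-25:u[0]+25],(400,400),interpolation=cv2.INTER_CUBIC))
cv2.imwrite("pics/hv.png",np.hstack(o))
E
python3 go.py .617 .036 .125 2.667
```

```text
clock: 5.2
position: [0.6133, 0.0336, 0.1211]
ee_rot: [[-0.89, 0.456, -0.002], [0.456, 0.89, 0.0], [0.002, -0.001, -1.0]]
ft_force: [-0.2, 0.4, -1.9]
finger_gap: 0.059
grasp_force: 109.3
[278 193]
[289 227]
now [0.6134 0.0352 0.1216] yaw 2.6712 j [ 0.04  0.55  1.72  0.    0.87 -1.06]
[-0.0004, -0.0013, 0.0042] [-0.0029, 0.0023, -0.0034]
```

View pics/hv.png

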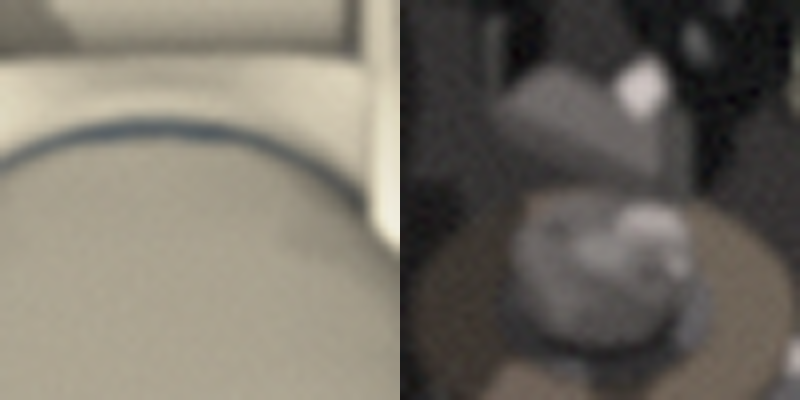

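The scene view shows the head over the ring. The holes are at crop (558,228) and (650,268), and the head's lower edge runs from about (500,115) to (660,180). Next I'll overlay the predicted head and pins on a contrast-stretched crop.

Run:
```python
from h import *;import cv2
s=manip.read_state();p=np.array(s["position"]);R=np.array(s["ee_rot"]);print(p)
o=p-[0,0,.006]
ex,ey=-R[:,0],-R[:,1]; ez=-R[:,2]
im=optics.snapshot("scene")[:,:,::-1];x0,y0,k=270,200,14
c=cv2.resize(im[y0:y0+43,x0:x0+40],None,fx=k,fy=k,interpolation=cv2.INTER_CUBIC)
c=np.clip((c.astype(float)-20)*1.9,0,255).astype(np.uint8)
P=lambda X:tuple(int(v) for v in ((proj("scene",X)-[x0,y0]+.5)*k-.5))
q=lambda a,b,z:P(o+a*ex+b*ey+z*ez)
for z,col in((.010,(0,255,0)),(.024,(0,255,255))):
    pts=[q(a,b,z) for a,b in((.012,.031),(.012,-.031),(-.012,-.031),(-.012,.031))]
    cv2.polylines(c,[np.array(pts)],True,col,1)
for b in(.018,-.018):
    for a in(-.003,.003):cv2.line(c,q(0,b+a,0.01),q(0,b+a,0),(255,100,0),1)
    z=.09-o[2]
    cv2.circle(c,q(0,b,z),4,(0,0,255),1)   # where pins land on ring face
cv2.imwrite("pics/ov.png",c)
print([np.round(proj("scene",o+b*ey+ (.09-o[2])*ez),2) for b in(.018,-.018)])
```

```text
[0.61339076 0.03524345 0.12162721]
[array([283.86, 228.57]), array([295.49, 234.36])]
```

View pics/ov.png

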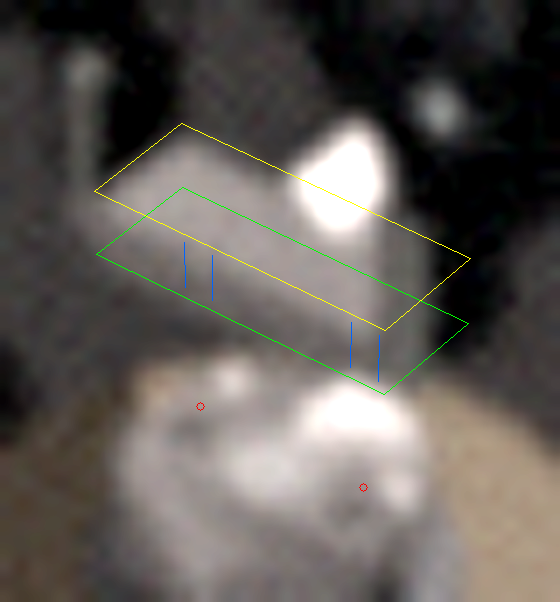

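The overlay agrees with the real head to within about 1.5 mm. The ring centre works out at about (0.617, 0.036), so I'll move above it and descend to touch.

```bash
python3 go.py .6172 .0363 .1005 2.667
```

```text
now [0.6135 0.0356 0.1219] yaw 2.6718 j [ 0.04  0.55  1.72  0.    0.87 -1.06]
[-0.0002, -0.0009, 0.0048] [-0.003, 0.0023, 0.0214]
```

Converted, 0.0214 m / 0.3 = 0.0713, 0.02 m / 0.3 = 0.0667, 0.005 rad / 4 = 0.0013.

```bash
echo '{"rx": [0,0,0,0,0,0],"ry": [0,0,0,0,0,0],"rz": [0.0013,0.0013,0.0013,0.0013,0.0013,0.0013],"x": [-0.01,-0.01,-0.01,-0.01,-0.01,-0.01],"y": [0.0077,0.0077,0.0077,0.0077,0.0077,0.0077],"z": [0,0.0333,0.0667,0.0713,0.0713,0.0713],"jaw": [0.05,0.05,0.05,0.05,0.05,0.05]}' > m.json && python3 jog.py m.json
echo '{"rx": [0,0,0,0,0],"ry": [0,0,0,0,0],"rz": [0,0,0,0,0],"x": [0,0,0,0,0],"y": [0,0,0,0,0],"z": [0.01,0.0167,0.02,0.02,0.02],"jaw": [0.05,0.05,0.05,0.05,0.05]}' > m.json && python3 jog.py m.json
python3 go.py .6172 .0363 .094 2.667
```

```text
clock: 5.95
position: [0.6179, 0.0351, 0.1008]
ee_rot: [[-0.888, 0.459, -0.0], [0.459, 0.888, 0.0], [0.0, -0.0, -1.0]]
ft_force: [-0.1, 0.2, -1.9]
finger_gap: 0.0593
grasp_force: 109.2
clock: 6.45
position: [0.6179, 0.0351, 0.095]
ee_rot: [[-0.888, 0.459, 0.0], [0.459, 0.888, 0.0], [-0.0, 0.0, -1.0]]
ft_force: [-0.6, -0.7, -1.7]
finger_gap: 0.0593
grasp_force: 109.2
now [0.6179 0.0351 0.095 ] yaw 2.6648 j [ 0.04  0.59  1.72 -0.    0.83 -1.06]
[0.0, 0.0001, -0.0022] [0.0012, 0.0007, 0.001]
```

Converted, 0.002 m / 0.3 = 0.0067, 0.001 m / 0.3 = 0.0033.

```bash
echo '{"rx": [0,0,0],"ry": [0,0,0],"rz": [0,0,0],"x": [0,0,0],"y": [0,0,0],"z": [0.0033,0.0067,0.0067],"jaw": [0.05,0.05,0.05]}' > m.json && python3 jog.py m.json|grep -E "pos|ft"
echo '{"rx": [0,0,0],"ry": [0,0,0],"rz": [0,0,0],"x": [0,0,0],"y": [0,0,0],"z": [0.0033,0.0067,0.0067],"jaw": [0.05,0.05,0.05]}' > m.json && python3 jog.py m.json|grep -E "pos|ft"
```

```text
position: [0.6177, 0.0351, 0.0928]
ft_force: [0.3, -0.2, -1.0]
position: [0.6178, 0.0351, 0.0907]
ft_force: [-0.6, 0.0, -2.0]
```

Converted, 0.002 m / 0.3 = 0.0067, 0.001 m / 0.3 = 0.0033.

```bash
echo '{"rx": [0,0,0],"ry": [0,0,0],"rz": [0,0,0],"x": [0,0,0],"y": [0,0,0],"z": [0.0033,0.0067,0.0067],"jaw": [0.05,0.05,0.05]}' > m.json && python3 jog.py m.json|grep -E "pos|ft"
echo '{"rx": [0,0,0],"ry": [0,0,0],"rz": [0,0,0],"x": [0,0,0],"y": [0,0,0],"z": [0.0033,0.0067,0.0067],"jaw": [0.05,0.05,0.05]}' > m.json && python3 jog.py m.json|grep -E "pos|ft"
```

```text
position: [0.6177, 0.0351, 0.0887]
ft_force: [0.2, 0.2, -2.2]
position: [0.6179, 0.0352, 0.0871]
ft_force: [-1.1, -0.4, 1.0]
```

Converted, 0.001 m / 0.3 = 0.0033.

```bash
echo '{"rx": [0,0,0],"ry": [0,0,0],"rz": [0,0,0],"x": [0,0,0],"y": [0,0,0],"z": [0.0033,0.0033,0.0033],"jaw": [0.05,0.05,0.05]}' > m.json && python3 jog.py m.json|grep -E "pos|ft"
echo '{"rx": [0,0,0],"ry": [0,0,0],"rz": [0,0,0],"x": [0.0033,0.0083,0.0083],"y": [0,0,0],"z": [0,0,0],"jaw": [0.05,0.05,0.05]}' > m.json && python3 jog.py m.json|grep -E "pos|ft"
echo '{"rx": [0,0,0],"ry": [0,0,0],"rz": [0,0,0],"x": [-0.0083,-0.0167,-0.0167],"y": [0,0,0],"z": [0,0,0],"jaw": [0.05,0.05,0.05]}' > m.json && python3 jog.py m.json|grep -E "pos|ft"
echo '{"rx": [0,0,0,0],"ry": [0,0,0,0],"rz": [0,0,0,0],"x": [0.0083,0.0083,0.0083,0.0083],"y": [0,0.0033,0.0083,0.0083],"z": [0,0,0,0],"jaw": [0.05,0.05,0.05,0.05]}' > m.json && python3 jog.py m.json|grep -E "pos|ft"
echo '{"rx": [0,0,0],"ry": [0,0,0],"rz": [0,0,0],"x": [0,0,0],"y": [-0.0083,-0.0167,-0.0167],"z": [0,0,0],"jaw": [0.05,0.05,0.05]}' > m.json && python3 jog.py m.json|grep -E "pos|ft"
echo '{"rx": [0,0],"ry": [0,0],"rz": [0,0],"x": [0,0],"y": [0.0083,0.0083],"z": [0,0],"jaw": [0.05,0.05]}' > m.json && python3 jog.py m.json|grep -E "pos|ft"
```

```text
position: [0.6179, 0.0351, 0.0871]
ft_force: [-3.4, 0.2, 9.3]
position: [0.6171, 0.036, 0.0871]
ft_force: [0.9, -2.1, 6.3]
position: [0.6189, 0.035, 0.087]
ft_force: [-7.4, 3.1, 15.0]
position: [0.6189, 0.0361, 0.0871]
ft_force: [-3.9, -7.9, 12.3]
position: [0.6181, 0.0341, 0.0871]
ft_force: [1.3, 5.5, 6.1]
position: [0.6184, 0.0349, 0.0871]
ft_force: [-2.3, -2.2, 9.7]
```

Lateral nudges are blocked at about 1 mm in every direction, and the head is seated at TCP z=0.087, so the pins are in. Now turning clockwise.

```bash
cat > st.py <<'E'
from h import *
s=manip.read_state();R=s["ee_rot"];print(round(s["clock"],2),"p",np.round(s["position"],4),"yaw",round(np.arctan2(R[1,0],R[0,0])%6.2832,4),"tilt",round(np.arccos(-R[2,2]),3),"F",np.round(s["ft_force"],1),"T",np.round(s["ft_torque"],2),"j6",round(s["joint_pos"][5],2))
E
python3 st.py
echo '{"rx": [0,0,0,0,0],"ry": [0,0,0,0,0],"rz": [0.0125,0.025,0.0375,0.05,0.05],"x": [0,0,0,0,0],"y": [0,0,0,0,0],"z": [-0.0017,-0.0017,-0.0017,-0.0017,-0.0017],"jaw": [0.05,0.05,0.05,0.05,0.05]}' > m.json && python3 jog.py m.json|grep gap; python3 st.py
echo '{"rx": [0,0,0,0,0,0],"ry": [0,0,0,0,0,0],"rz": [0.015,0.03,0.045,0.06,0.075,0.075],"x": [0,0,0,0,0,0],"y": [0,0,0,0,0,0],"z": [0,0,0,0,0,0],"jaw": [0.05,0.05,0.05,0.05,0.05,0.05]}' > m.json && python3 jog.py m.json|grep gap; python3 st.py
```

```text
9.45 p [0.6184 0.0349 0.0871] yaw 2.6653 tilt 0.001 F [-2.3 -2.2  9.7] T [-0.51  0.3   0.09] j6 -1.06
finger_gap: 0.0594
9.95 p [0.6177 0.0356 0.0871] yaw 2.4636 tilt 0.001 F [-3.2  1.3  7.2] T [0.14 0.42 0.  ] j6 -0.86
finger_gap: 0.0594
10.55 p [0.6178 0.0357 0.0871] yaw 2.1633 tilt 0.001 F [-2.1  3.2  7.5] T [ 0.17  0.43 -0.  ] j6 -0.55
```

Run:
```python
from h import *;import cv2
im=optics.snapshot("scene")[:,:,::-1];x0,y0,k=260,195,12
c=cv2.resize(im[y0:y0+50,x0:x0+60],None,fx=k,fy=k,interpolation=cv2.INTER_CUBIC)
cv2.imwrite("pics/tn.png",np.clip((c.astype(float)-15)*1.8,0,255).astype(np.uint8))
```

```text
(no output)
```

View pics/tn.png

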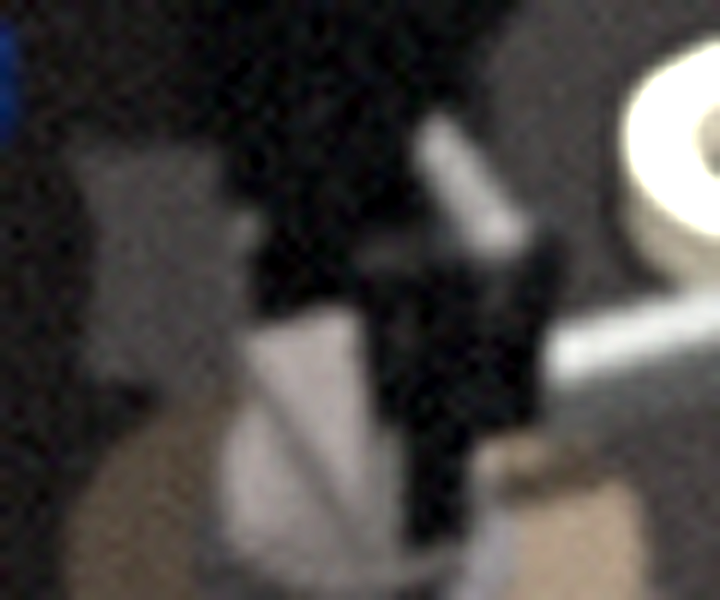

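The head sits flat on the ring with the handle swung toward the tape side, so the pins are engaged. I'll continue to the stop.

Converted, 0.3 rad / 4 = 0.075.

```bash
echo '{"rx": [0,0,0,0,0,0],"ry": [0,0,0,0,0,0],"rz": [0.015,0.03,0.045,0.06,0.075,0.075],"x": [0,0,0,0,0,0],"y": [0,0,0,0,0,0],"z": [0,0,0,0,0,0],"jaw": [0.05,0.05,0.05,0.05,0.05,0.05]}' > m.json && python3 jog.py m.json|grep gap; python3 st.py
echo '{"rx": [0,0,0],"ry": [0,0,0],"rz": [0.0075,0.015,0.015],"x": [0,0,0],"y": [0,0,0],"z": [0,0,0],"jaw": [0.05,0.05,0.05]}' > m.json && python3 jog.py m.json|grep gap; python3 st.py
echo '{"rx": [0,0,0],"ry": [0,0,0],"rz": [0.0075,0.015,0.015],"x": [0,0,0],"y": [0,0,0],"z": [0,0,0],"jaw": [0.05,0.05,0.05]}' > m.json && python3 jog.py m.json|grep gap; python3 st.py
```

```text
finger_gap: 0.0593
11.2 p [0.6179 0.0357 0.0871] yaw 1.8633 tilt 0.001 F [-1.   1.7  7.5] T [ 0.21  0.35 -0.04] j6 -0.25
finger_gap: 0.0593
11.5 p [0.6179 0.0358 0.0871] yaw 1.8042 tilt 0.001 F [-1.5  1.9  7.2] T [ 0.23  0.33 -0.03] j6 -0.2
finger_gap: 0.0593
11.8 p [0.6179 0.0357 0.0871] yaw 1.7442 tilt 0.001 F [-1.8  1.5  7.4] T [0.2  0.35 0.07] j6 -0.14
```

Converted, 0.06 rad / 4 = 0.015.

```bash
sed -i '$s/$/;print("e6",np.round(s["effort"],2)[[0,5]])/' st.py; python3 st.py|tail -1
for i in 1 2 3; do echo '{"rx": [0,0,0],"ry": [0,0,0],"rz": [0.0075,0.015,0.015],"x": [0,0,0],"y": [0,0,0],"z": [0,0,0],"jaw": [0.05,0.05,0.05]}' > m.json && python3 jog.py m.json|grep gap; python3 st.py; done
```

```text
e6 [-1.3   0.29]
finger_gap: 0.0591
12.1 p [0.6179 0.0357 0.0871] yaw 1.6859 tilt 0.0 F [-2.   2.5  7. ] T [0.28 0.33 0.65] j6 -0.08
e6 [-2.07  0.91]
finger_gap: 0.0595
12.4 p [0.6179 0.0357 0.0871] yaw 1.6312 tilt 0.001 F [-2.2  2.2  8. ] T [0.35 0.33 2.54] j6 -0.02
e6 [-4.19  2.83]
finger_gap: 0.0593
12.7 p [0.618  0.0357 0.0871] yaw 1.577 tilt 0.003 F [-0.5  2.5  6.6] T [0.43 0.34 4.67] j6 0.04
e6 [-6.47  4.94]
```

The stop has been reached: torque rises sharply to 4.7 N m. Next I'll unload it and lift straight up.

Converted, -0.15 rad / 4 = -0.0375.

```bash
echo '{"rx": [0,0,0,0],"ry": [0,0,0,0],"rz": [-0.015,-0.03,-0.0375,-0.0375],"x": [0,0,0,0],"y": [0,0,0,0],"z": [0,0,0,0],"jaw": [0.05,0.05,0.05,0.05]}' > m.json && python3 jog.py m.json|grep gap; python3 st.py
```

```text
finger_gap: 0.0594
13.1 p [0.6179 0.0357 0.0871] yaw 1.7159 tilt 0.001 F [-1.8  0.2  8. ] T [0.21 0.31 0.04] j6 -0.11
e6 [-1.3  -0.18]
```

Converted, -0.06 m / 0.3 = -0.2, -0.05 m / 0.3 = -0.1667.

```bash
echo '{"rx": [0,0,0,0,0,0,0],"ry": [0,0,0,0,0,0,0],"rz": [0,0,0,0,0,0,0],"x": [0,0,0,0,0,0,0],"y": [0,0,0,0,0,0,0],"z": [-0.0133,-0.0333,-0.06,-0.1,-0.1667,-0.2,-0.2],"jaw": [0.05,0.05,0.05,0.05,0.05,0.05,0.05]}' > m.json && python3 jog.py m.json|grep gap; python3 st.py; python3 go.py .465 -.275 .14 .097 2
```

```text
finger_gap: 0.0594
13.8 p [0.6192 0.0351 0.1487] yaw 1.7146 tilt 0.004 F [ 0.9 -1.  -1.8] T [-0.04 -0.04 -0.02] j6 -0.11
e6 [ 0.02 -0.  ]
now [0.6192 0.0351 0.1487] yaw 1.7146 j [ 0.04  0.51  1.7  -0.    0.92 -0.11]
[0.0039, -0.0011, 0.8088] [-0.1424, -0.0985, 0.004]
[0.0, 0.0, 0.8088] [-0.1696, 0.035, 0.0044]
```

Converted, -0.142 m / 0.3 = -0.4733, -0.125 m / 0.3 = -0.4167, 0.809 rad / 4 = 0.2023.

```bash
echo '{"rx": [0,0,0,0,0,0,0,0],"ry": [0,0,0,0,0,0,0,0],"rz": [0.025,0.05,0.075,0.1,0.125,0.15,0.175,0.2023],"x": [-0.06,-0.12,-0.1767,-0.2333,-0.3,-0.3567,-0.4167,-0.4733],"y": [-0.04,-0.0833,-0.1233,-0.1667,-0.2067,-0.2467,-0.2867,-0.3267],"z": [0,0,0,0,0,0,0,0],"jaw": [0.05,0.05,0.05,0.05,0.05,0.05,0.05,0.05]}' > m.json && python3 jog.py m.json|grep gap
echo '{"rx": [0,0,0,0,0,0,0,0],"ry": [0,0,0,0,0,0,0,0],"rz": [0.025,0.05,0.075,0.1,0.125,0.15,0.175,0.2023],"x": [-0.07,-0.14,-0.2133,-0.2833,-0.3533,-0.4233,-0.4933,-0.5667],"y": [0.0133,0.03,0.0433,0.06,0.0733,0.0867,0.1,0.1167],"z": [0,0,0,0,0,0,0,0],"jaw": [0.05,0.05,0.05,0.05,0.05,0.05,0.05,0.05]}' > m.json && python3 jog.py m.json|grep gap
echo '{"rx": [0,0,0],"ry": [0,0,0],"rz": [0,0,0],"x": [0,0,0],"y": [0,0,0],"z": [0,0,0],"jaw": [0.05,0.05,0.05]}' > m.json && python3 jog.py m.json|grep gap
python3 st.py;python3 go.py .465 -.275 .04 .097
python3 - <<'E'
from h import *;import cv2
cv2.imwrite("pics/mt.png",np.hstack([cv2.resize(optics.snapshot(n)[y:y+140,x:x+180,::-1],(400,311),interpolation=cv2.INTER_CUBIC) for n,x,y in(("top",300,160),("scene",130,140))]))
E
```

```text
finger_gap: 0.0596
finger_gap: 0.0592
finger_gap: 0.0594
15.7 p [ 0.4639 -0.2742  0.1461] yaw 0.0983 tilt 0.001 F [ 0.8 -0.3 -1.2] T [ 0.03  0.03 -0.01] j6 0.92
e6 [-0.54 -0.  ]
now [ 0.4639 -0.2742  0.1461] yaw 0.0983 j [-0.56  0.42  1.88  0.    0.84  0.92]
[-0.0006, 0.0004, 0.0013] [0.0011, 0.001, 0.1061]
```

View pics/mt.png

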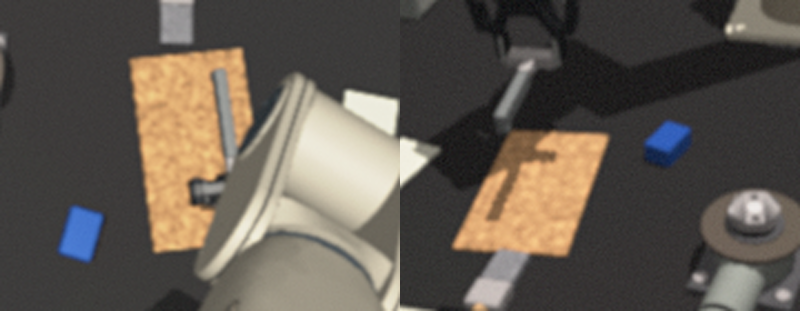

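The spanner hangs level and lined up with the mat, with the handle pointing away from the robot. Now lowering it.

```bash
echo '{"rx": [0,0,0,0,0,0,0],"ry": [0,0,0,0,0,0,0],"rz": [0,0,0,0,0,0,0],"x": [0.0033,0.0033,0.0033,0.0033,0.0033,0.0033,0.0033],"y": [0.0033,0.0033,0.0033,0.0033,0.0033,0.0033,0.0033],"z": [0.1167,0.2333,0.3333,0.4,0.4333,0.4333,0.4333],"jaw": [0.05,0.05,0.05,0.05,0.05,0.05,0.05]}' > m.json && python3 jog.py m.json|grep gap;python3 st.py
echo '{"rx": [0,0,0,0],"ry": [0,0,0,0],"rz": [0,0,0,0],"x": [0,0,0,0],"y": [0,0,0,0],"z": [0.0067,0.0133,0.0167,0.0167],"jaw": [0.05,0.05,0.05,0.05]}' > m.json && python3 jog.py m.json|grep gap;python3 st.py
```

```text
finger_gap: 0.0593
16.5 p [ 0.4656 -0.2758  0.017 ] yaw 0.0973 tilt 0.001 F [-0.   0.2 -2.1] T [-0.03  0.01  0.01] j6 0.92
e6 [ 0.06 -0.  ]
finger_gap: 0.0591
16.9 p [ 0.465  -0.2758  0.0117] yaw 0.0967 tilt 0.0 F [-1.3 -0.  -1.3] T [-0.    0.04  0.06] j6 0.92
e6 [ 0.02 -0.  ]
```

```bash
echo '{"rx": [0,0,0],"ry": [0,0,0],"rz": [0,0,0],"x": [0,0,0],"y": [0,0,0],"z": [0.0023,0.0033,0.0033],"jaw": [0.05,0.05,0.05]}' > m.json && python3 jog.py m.json|grep gap;python3 st.py
echo '{"rx": [0,0,0,0,0,0],"ry": [0,0,0,0,0,0],"rz": [0,0,0,0,0,0],"x": [0,0,0,0,0,0],"y": [0,0,0,0,0,0],"z": [0,0,0,0,0,0],"jaw": [0.062,0.07,0.08,0.085,0.085,0.085]}' > m.json && python3 jog.py m.json 20|grep gap;python3 st.py
echo '{"rx": [0,0,0,0,0,0],"ry": [0,0,0,0,0,0],"rz": [0,0,0,0,0,0],"x": [0,0,0,0,0,0],"y": [0,0,0,0,0,0],"z": [-0.0333,-0.1,-0.2,-0.3333,-0.5,-0.6],"jaw": [0.085,0.085,0.085,0.085,0.085,0.085]}' > m.json && python3 jog.py m.json|grep gap
python3 go.py .37 -.5 .25 .2 2
```

```text
finger_gap: 0.0594
17.2 p [ 0.4651 -0.2759  0.0107] yaw 0.0967 tilt 0.0 F [-0.5 -0.   2.4] T [0.08 0.18 0.02] j6 0.92
e6 [0.11 0.  ]
finger_gap: 0.0852
17.8 p [ 0.465  -0.2758  0.0104] yaw 0.0968 tilt 0.0 F [-0.9 -0.6 -0. ] T [ 0.01 -0.01  0.01] j6 0.92
e6 [ 0. -0.]
finger_gap: 0.0852
now [ 0.4659 -0.2763  0.1946] yaw 0.0968 j [-0.56  0.35  1.85  0.    0.94  0.92]
[0.0027, -0.0033, -0.0516] [-0.0585, 0.1068, -0.0276]
[0.0, 0.0, -0.0516] [-0.064, 0.1035, -0.0277]
```

Moving aside so the cameras can see clearly.

The manual's scale: shifts go in shares of 0.3 m and turns go in shares of 4 rad. Converting my numbers, 0.21 m / 0.3 = 0.7, 0.19 m / 0.3 = 0.6333.

```bash
echo '{"rx": [0,0,0,0,0,0,0,0],"ry": [0,0,0,0,0,0,0,0],"rz": [0,0,0,0,0,0,0,0],"x": [-0.0667,-0.1333,-0.2,-0.2667,-0.3333,-0.4,-0.4,-0.4],"y": [0.1333,0.2667,0.4,0.5333,0.6333,0.7,0.7,0.7],"z": [-0.0333,-0.0667,-0.1,-0.1333,-0.1667,-0.1833,-0.1833,-0.1833],"jaw": [0.085,0.085,0.085,0.085,0.085,0.085,0.085,0.085]}' > m.json && python3 jog.py m.json|grep pos
python3 - <<'E'
from h import *;import cv2
cv2.imwrite("pics/end.png",np.hstack([cv2.resize(optics.snapshot(n)[y:y+150,x:x+200,::-1],(400,300),interpolation=cv2.INTER_CUBIC) for n,x,y in(("top",245,150),("scene",130,150))]))
E
```

```text
position: [0.3653, -0.4963, 0.2458]
```

View pics/end.png

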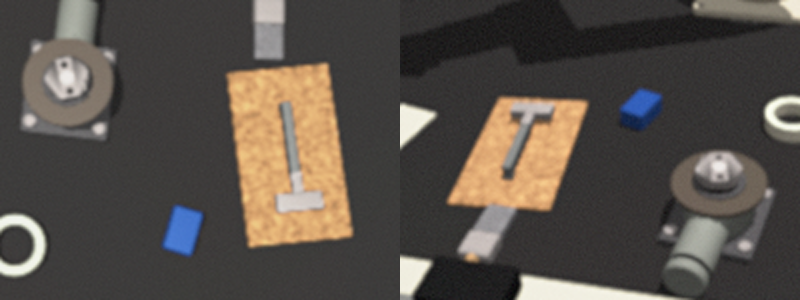

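The spanner lies pins down and fully on the mat, with its head at about (300,201) and tail at (286,103). The ring's holes at (68,66) and (68,90) now line up with the motor, and the bystanders are in place.

```bash
python3 -c "
from station import manip, optics
print(manip.close_job())"
```

```text
the job is handed in; nothing more can be done
None
```

The ring was turned clockwise with both spanner pins in its holes until it hit its stop, the spanner lies released, pins down, fully on the cork mat, and the job is handed in; no verdict was returned.

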